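# Slide the loaded spindle rack into the corner of its inspection fence

### The arm

A 6-joint arm with a two-finger parallel gripper is mounted at the origin on the work surface. World frame = base frame: x ahead of the robot, y to its left, z up, the work surface at z = 0. Lengths are in mm, angles in rad, forces in N, time in s.
With the tool pointing down it reaches from about 275 to 750 mm from the base axis. Payload 10.2 kg.
Tool frame: the origin (TCP) lies between the finger pads; the fingertips stand 8 mm ahead of it and the grasp point (between the pads) lies 11 mm behind it; z points along the fingers, x is the direction in which the jaws open and shut, and the axes are right-handed (so a half turn about z gives the same grasp; the last joint's range is limited). The gripper opens to 85 mm and grips with 20 to 120 N. Pads are 22 mm wide; open, the fingers measure 114 mm over their backs; the gripper's body (76 mm by 85 mm) begins 54 mm behind the grasp point. The pads swing forward as they close: fully open they stand 13 mm farther back than shut.
Start: joints at [1.029, 0.313, 1.498, -0, 1.331, -0.223], TCP at [164.562, 498.548, 239.294] pointing down, gripper open.
Joint ranges: [-2.94, 2.94], [-0.97, 2.17], [0.19, 2.56], [-1.23, 4.37], [0.02, 3.11], [-2.88, 2.88]. Speed limits (rad/s): [2.39, 2.39, 3.01, 3.14, 3.14, 3.14].

### API

Orientations are given as a unit quaternion [w, x, y, z].
In Python, from rig import sense, eyes, ctrl gives the robot as it stands.
- The arm moves only by the tool move_arm, never from a script. Its argument "rows" is a list that holds one entry, the list of rows, each a list of 5 numbers: the shift along the tool's x, y, z in mm, then the turn about the tool's z in units of 6 degrees (1.0 is 6 degrees), then the gripper command: -1 is shut, 1 is fully open, values between are in proportion. In form: [[[dx, dy, dz, roll, jaw], ...]]. A call has 1 to 12 rows; each row is the pose to reach, as a shift and turn from the pose measured when the call began, along the tool's axes at that moment; what a row does not reach only later rows make up. A row lasts 1/8 s, in which the tool goes at most 62.5 mm and 10.7 degrees, less where a joint would pass 70% of its speed; a pose out of reach is approached as far as the arm can. A call with a gripper value outside its range is refused whole. The fingers move at their own pace and stop on an object; "squeeze" is the grip in N (left out, the last holds). Time passes only in rows, so rows that repeat a pose let the fingers close. It gives the time, the measured TCP pose, the force and the opening at its end, in the units of the state.
- sense(): the state, without advancing time (a new reading comes with each control period).
- eyes.capture(name): name is "scene" or "top" or "wrist"; returns a dict with "color" (480x640x3 uint8, blue, green, red), "vertical_fov" (degrees; the focal length in pixels is half the picture's height over the tangent of half this angle, whatever the lens; pixels are square), "cx", "cy" (the principal point, pixels), "xyz" and "attitude" of the camera in the world. Camera axes: x right, y down, z forward; pixel columns grow to the right and rows downward; lengths in mm; the calibration is good to about 2 mm. A picture is of the moment at which its call begins. There is no depth.
- ctrl.finish_job(): hands the job in, once; it reports no verdict.
The state is a dict: "time_s": time; "joints": joint angles; "dq": joint speeds; "tau": joint torques, N m; "eef_pos": TCP position; "ee_rot": TCP orientation; "force": force on the tool from outside, world axes, zero at the start; "wrist_torque": the same for the moment, N m; "grip_width": opening from 0.0 (shut) to 1.0 (fully open).
Only numpy, scipy, OpenCV 4.12 (cv2) and the standard library are available. Lean on these libraries where they do the work, as an engineer would, in place of code of your own. Each camera call takes 0.05 s, during which the arm holds its last target. There are 200 camera calls.

### The job

Push the loaded spindle rack across the countertop into the corner between the steel fence and the red end stop, so that its long back side lies flush along the fence and its end is right up against the stop. It is top-heavy, so push only low on its grey base with the fingertips and let it slide: do not rock or lift it, and keep off the slotted top and the spindles, which must all stay upright in their slots. Leave everything else on the counter where it is.

Things in the scene. Friction and masses are not known exactly. Their poses are not given: they have to be found in the camera images.
- rack: The loaded rack, loose on the countertop: grey box-shaped base 84 deep (its x), 210 long (y), 35 mm high, carrying at its back half a slotted steel top at 100 mm and brass spindles to 138 mm. About 1.5 kg, slides at 5 to 15 N; pushed across its depth above about 50 mm it may tip. Origin: centre of the base's underside; z up; +x its long back side (faces the fence), -x its front, nearer the robot.
- rack_deck: The upper part of the rack, fixed on its base: end frames from 35 mm up and the slotted top plate, top face 100 mm above the countertop. It spans x = -10 to +42 and y = -85 to +85 mm, so the base stands out as a ledge 32 mm in front of it and 20 mm at each end. Same origin and axes as the rack. Not to be pushed or touched.
- rack_back_left (a point): Lower left end of the rack's long back side (at x +42, y +105, z 15 mm in the rack's frame).
- rack_back_right (a point): Lower right end of the rack's long back side (at x +42, y -105, z 15 mm in the rack's frame).
- fence: Fixed steel angle on the countertop, 460 mm long (its y), upright flange 30 mm high, 6 mm thick, with a low foot and bolts (12 mm high) behind it out to x = +46 mm. Origin: on the countertop, middle of its front face, the face towards the robot, which is its plane x = 0; +x points through it, away from the robot; +y along it, to the robot's left.
- end_stop: Fixed red steel stop block clamped on the fence near its left or its right end (it differs from start to start), standing 56 mm out from the fence's front face, 24 mm wide along the fence, 30 mm high (38 mm where it clasps the fence). Origin: on the countertop in the plane of the fence's front face, at the middle of the block's width; axes as the fence's.
- master_block: Fixed dark steel block, 46 x 56 x 22 mm, with an upright steel thread plug to 50 mm height, standing behind the fence near the end that has no stop. Its axes are the fence's; the block's middle is 75 mm in +x from its origin. Only an obstacle.
- spindle0: Brass tap spindle, 96 mm long, hanging upright and loose in the rack by its 24 mm collar (a slot near y = -67.5 mm of the rack, x = +14). Origin: the end of its foot, 42 mm above the countertop; z along it, up; top end at 138 mm. Loose in its slot; not to be touched.
- spindle1: Brass tap spindle, 96 mm long, hanging upright and loose in the rack by its 24 mm collar (a slot near y = -40.5 mm of the rack, x = +14). Origin: the end of its foot, 42 mm above the countertop; z along it, up; top end at 138 mm. Loose in its slot; not to be touched.
- spindle2: Brass tap spindle, 96 mm long, hanging upright and loose in the rack by its 24 mm collar (a slot near y = -13.5 mm of the rack, x = +14). Origin: the end of its foot, 42 mm above the countertop; z along it, up; top end at 138 mm. Loose in its slot; not to be touched.
- spindle3: Brass tap spindle, 96 mm long, hanging upright and loose in the rack by its 24 mm collar (a slot near y = +13.5 mm of the rack, x = +14). Origin: the end of its foot, 42 mm above the countertop; z along it, up; top end at 138 mm. Loose in its slot; not to be touched.
- spindle4: Brass tap spindle, 96 mm long, hanging upright and loose in the rack by its 24 mm collar (a slot near y = +67.5 mm of the rack, x = +14). Origin: the end of its foot, 42 mm above the countertop; z along it, up; top end at 138 mm. Loose in its slot; not to be touched.
- loose_spindle: A brass tap spindle lying on the countertop, 96 mm along its x, 24 mm thick. Origin under its middle. Bystander.
- thread_ring: Black steel thread ring gauge, 58 mm across, 19 mm high, lying flat. Origin: centre of its underside. Bystander.
- loupe: Round glass loupe in a brass frame 72 mm across, 14 mm high, lying flat, with a brass handle along its +x (140 mm over all). Origin: under it, 30 mm from the lens centre towards the handle. Bystander.
- plug_gauge: Double-ended thread plug gauge lying on the countertop, 120 mm along its x, 17 mm thick, black handle. Origin under its middle. Bystander.
- mug: Blue enamel mug, 82 mm across and 90 mm high, handle on its +y side, with pencils standing in it up to about 180 mm. Origin: centre of its underside. Bystander.
- caliper: Steel vernier caliper lying flat, 210 mm along its x, jaws reaching 47 mm to its -y side, 10 mm thick. Origin: under the middle of its beam. Bystander.

How it is judged (in metres and radians):
At the end, for the whole second after the job is handed in: Both ends of the rack's long back side are within 4 mm of the fence's front face, the rack's end is within 4 mm of the red stop, and the rack stands level and at rest on the countertop with all five spindles upright in their slots (x of each of rack_back_left, rack_back_right in the frame of fence above -0.004 m and y of rack in the frame of end_stop between -0.121 and 0.121 m and angle between rack's own z axis and vertical below 0.03 rad and height (world z) of rack below 0.004 m and linear speed of rack below 0.01 m/s and z of spindle0 in the frame of rack between 0.034 and 0.05 m and z of spindle1 in the frame of rack between 0.034 and 0.05 m and z of spindle2 in the frame of rack between 0.034 and 0.05 m and z of spindle3 in the frame of rack between 0.034 and 0.05 m and z of spindle4 in the frame of rack between 0.034 and 0.05 m and angle between each of spindle0, spindle1, spindle2, spindle3, spindle4's own z axis and vertical below 0.2 rad); the robot touches nothing.
It fails at once if the rack rocks or tips: it leans by more than 7 degrees (angle between rack's own z axis and vertical above 0.12 rad).
It fails at once if the rack is lifted off the countertop (height (world z) of rack above 0.008 m).
It fails at once if the robot pushes on the rack above its base (the slotted top, the end frames or a spindle, more than 1.5 N) (contact force between any of rack_deck, spindle0, spindle1, spindle2, spindle3, spindle4 and the fingers above 1.5 N or contact force between any of rack_deck, spindle0, spindle1, spindle2, spindle3, spindle4 and the arm above 1.5 N).
It fails at once if a spindle is lifted or shaken out of its slot (z of any of spindle0, spindle1, spindle2, spindle3, spindle4 in the frame of rack above 0.055 m or z of any of spindle0, spindle1, spindle2, spindle3, spindle4 in the frame of rack below 0.03 m or angle between any of spindle0, spindle1, spindle2, spindle3, spindle4's own z axis and vertical above 0.35 rad).
It fails at once if a bystander is disturbed: the loose spindle, thread ring, loupe, plug gauge, mug or caliper moves by more than 10 mm (distance of any of loose_spindle, thread_ring, loupe, plug_gauge, mug, caliper from where it was at the start of the episode above 0.01 m).
It also fails if it takes over 51 s, if anything falls off the work surface, if the arm or the gripper's body presses on something with over 40 N, if the wrist force passes 120 N, or if a joint passes its speed limit or range.

## Working session

There is one attempt and no reset: what is moved stays moved. The work goes in short steps, Python scripts to look and compute and a tool call to move; the robot and the scene stay as the last step left them, time stands still between calls to the robot, and variables do not carry over. Pictures are saved under pics/ and viewed, about 8 in all and at most 12, crops included, and the job is handed in when it is done.

Besides the shell and the picture viewer there is one more tool, called as name(argument=value, ...), one argument or row to a line, values as JSON. move_arm: Moves the arm, as the interface text tells. Its arguments: {"type":"object","properties":{"rows":{"type":"array","items":{"type":"array","items":{"type":"array","items":{"type":"number"}}}},"squeeze":{"type":"number"}},"required":["rows"]}

```bash
mkdir -p pics; ls
cat > h.py <<'E'
import numpy as np, cv2
from rig import sense, eyes, ctrl
from scipy.spatial.transform import Rotation as R
def cap(n,f=None):
    c=eyes.capture(n)
    if f: cv2.imwrite('pics/'+f,c['color'])
    return c
def rot(q): return R.from_quat([q[1],q[2],q[3],q[0]]).as_matrix()
def par(c):
    f=c['color'].shape[0]/2/np.tan(np.radians(c['vertical_fov'])/2)
    a=np.array(c['attitude'],float); M=a if a.shape==(3,3) else rot(a)
    return f,M,np.array(c['xyz'],float)
def ray(c,u,v,z):
    f,M,p=par(c); d=M@np.array([(u-c['cx'])/f,(v-c['cy'])/f,1]); return p+d*(z-p[2])/d[2]
def proj(c,P):
    f,M,p=par(c); q=M.T@(np.array(P,float)-p); return np.array([c['cx']+f*q[0]/q[2],c['cy']+f*q[1]/q[2]])
E
python3 - <<'E'
from h import *
for n in('top','scene'):
    c=cap(n,n+'0.png'); print(n,c['vertical_fov'],c['cx'],c['cy'],c['xyz'],c['attitude'])
print(sense())
E
```

```text
pics
top 57.9292972633236 312.1757334105258 231.08978095943303 [ 301.94610949   11.7625693  1115.92726404] [-0.06825618  0.70627754 -0.70131392  0.06835145]
scene 55.524602331007664 312.8893216282031 245.8822125659002 [1497.3195182  -320.80275922  748.68102429] [-0.38510701  0.71201811  0.52278108 -0.26725035]
{'time_s': 0.1, 'joints': array([ 1.02862277e+00,  3.13387160e-01,  1.49835631e+00,  3.66069951e-06,
        1.33102419e+00, -2.23360782e-01]), 'dq': array([ 0.00055298, -0.0002948 , -0.00068598, -0.00051691, -0.00171424,
       -0.00144112]), 'tau': array([ 2.04238560e-03, -4.12896037e+01, -2.60143429e+01, -2.24256046e-04,
        3.05421381e-03,  2.38727694e-05]), 'eef_pos': array([164.42782972, 498.34969749, 238.79763548]), 'ee_rot': array([ 2.28571960e-04,  8.10382552e-01,  5.85900823e-01, -5.41219312e-04]), 'force': array([ 0.37250373, -0.01105429,  0.66522906]), 'wrist_torque': array([ 0.02673992, -0.01324552, -0.01919182]), 'grip_width': 0.9987549330636297}
```

View pics/top0.png

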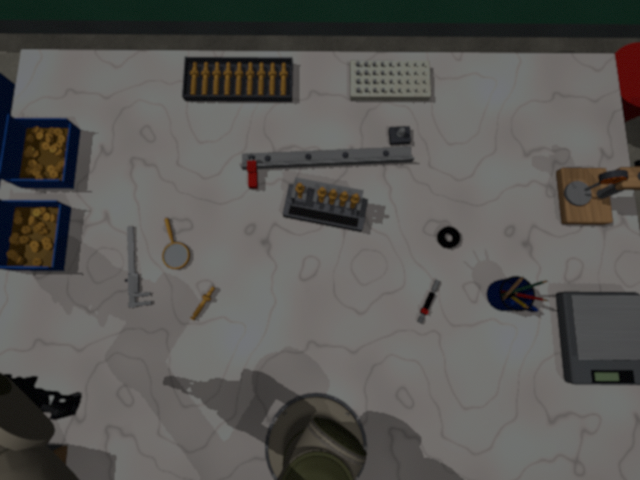

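View pics/scene0.png

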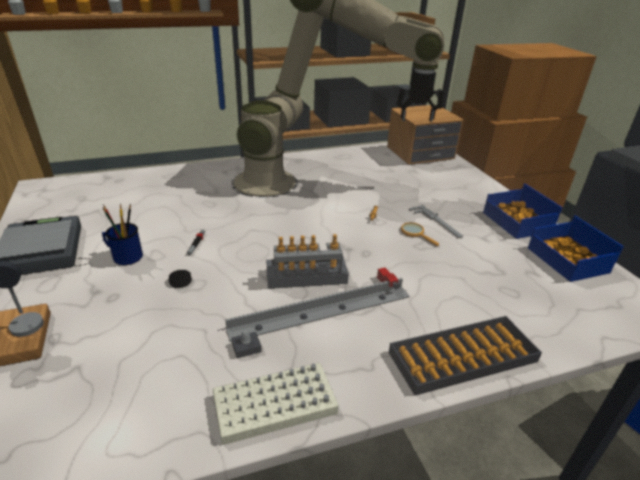

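The stop is at the left end of the fence (top view, px 252,172), the rack is at about (325,205), and the master block is at (400,135). I'll zoom in on that area.

Run:
```python
from h import *
c=cap('top'); im=c['color'][120:245,230:430]
im=cv2.resize(im,None,fx=4,fy=4,interpolation=cv2.INTER_CUBIC)
im=np.clip(im.astype(float)*1.7,0,255).astype('uint8')
cv2.imwrite('pics/crop0.png',im)
```

```text
(no output)
```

View pics/crop0.png

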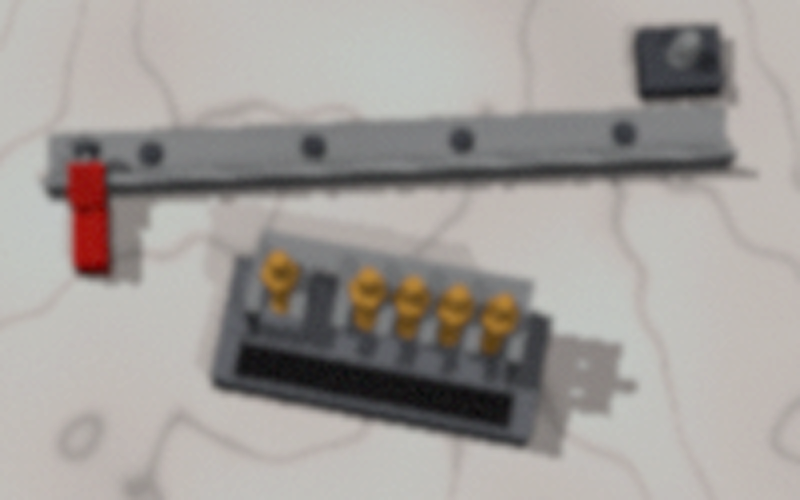

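Run:
```python
from h import *
c=cap('top')
P=lambda u,v,z: ray(c,230+u/4-.375,120+v/4-.375,z)[:2].round(1)
for n,u,v,z in [('fenL bot',50,195,0),('fenR bot',730,166,0),('fenL top',50,180,30),('fenR top',730,155,30),
 ('stop near L',76,265,30),('stop near R',108,265,30),('stopR fence',105,205,30),
 ('BL',238,257,35),('FL',215,375,35),('FR',528,433,35),('BR',550,317,35),('FLb',213,385,0),('FRb',526,444,0)]:
    print(n,P(u,v,z))
```

```text
fenL bot [691.7 202.6]
fenR bot [ 715.7 -257. ]
fenL top [691.6 197.9]
fenR top [ 712.2 -250.1]
stop near L [633.6 178.7]
stop near R [633.7 157.9]
stopR fence [674.6 161.2]
BL [638.2  73.1]
FL [559.4  86.4]
FR [ 523.  -113.4]
BR [ 599.4 -128.7]
FLb [561.  90.]
FRb [ 522.8 -116. ]
```

```bash
cat >> h.py <<'E'
def to(x,y,z,deg=None):
    "world TCP target + tool-x heading (deg) -> tool shifts and roll units"
    s=sense(); M=rot(s['ee_rot']); d=M.T@(np.array([x,y,z])-s['eef_pos'])
    h=np.degrees(np.arctan2(M[1,0],M[0,0])); r=0 if deg is None else ((h-deg+180)%360-180)/6
    print('shift',d.round(1),'roll',round(r,2),'heading',h.round(1),'pos',s['eef_pos'].round(1),'F',s['force'].round(1),'t',s['time_s'])
E
python3 -c "
from h import *
to(450,-76,140,2.8)"
```

```text
shift [-455.9  451.2   99.2] roll 11.49 heading 71.7 pos [164.5 498.4 238.9] F [-0.3 -0.7 -0.8] t 0.2
```

move_arm(
  rows=[
    [[-456,451,0,11.5,1],[-456,451,0,11.5,1],[-456,451,0,11.5,1],[-456,451,0,11.5,1],[-456,451,0,11.5,1],[-456,451,0,11.5,1],[-456,451,0,11.5,1],[-456,451,0,11.5,1],[-456,451,0,11.5,1],[-456,451,0,11.5,1],[-456,451,50,11.5,1],[-456,451,99,11.5,1]],
  ],
)

```text
time_s: 1.7
eef_pos: [450.1, -77.3, 138.7]
ee_rot: [0.0, 1.0, 0.023, 0.0]
force: [-0.1, 0.2, -0.7]
grip_width: 1.001
```

move_arm(
  rows=[
    [[0,0,45,0,1],[0,0,90,0,1],[0,0,115,0,1],[0,0,123,0,1],[0,0,123,0,1]],
  ],
)

```text
time_s: 2.33
eef_pos: [450.3, -77.5, 16.1]
ee_rot: [0.001, 1.0, 0.023, 0.0]
force: [0.5, 0.3, 0.9]
grip_width: 1.002
```

Run:
```python
from h import *
to(450,-76,15,2.8)
c=cap('top'); im=c['color'][120:290,210:430]
a=np.clip(cv2.resize(im,None,fx=3.5,fy=3.5,interpolation=cv2.INTER_CUBIC).astype(float)*1.7,0,255)
cv2.imwrite('pics/a1.png',a)
cap('scene','s1.png')
s=cap('scene')['color'][120:330,190:440]
s=cv2.resize(s,None,fx=3,fy=2.8,interpolation=cv2.INTER_CUBIC); cv2.imwrite('pics/s1c.png',s)
```

```text
shift [-0.2 -1.5  1.1] roll -0.03 heading 2.6 pos [450.3 -77.5  16.1] F [0.5 0.3 0.9] t 2.325[ WARN:0@3.300] global loadsave.cpp:1063 imwrite_ Unsupported depth image for selected encoder is fallbacked to CV_8U.
```

View pics/a1.png

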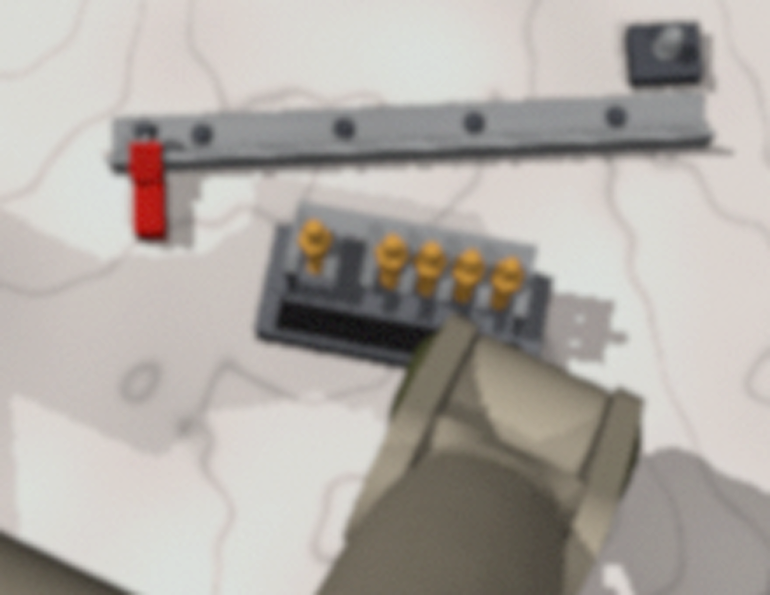

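The top view shows the gripper behind the right front of the rack, with the way to the base clear. I'll start the push.

move_arm(
  rows=[
    [[5,0,1,0,1],[10,0,1,0,1],[15,0,1,0,1],[19,0,1,0,1],[23,0,1,0,1],[27,0,1,0,1],[31,0,1,0,1],[34,0,1,0,1]],
  ],
)

```text
time_s: 3.48
eef_pos: [483.3, -76.2, 15.4]
ee_rot: [0.001, 1.0, 0.023, -0.001]
force: [-9.6, -4.4, 4.7]
grip_width: 0.995
```

Run:
```python
from h import *
to(450,-76,15,2.8)
s=cap('scene')['color'][150:330,220:430]
s=cv2.resize(s,None,fx=3.3,fy=3.3,interpolation=cv2.INTER_CUBIC); cv2.imwrite('pics/s2.png',s)
```

```text
shift [-33.3  -1.8   0.5] roll -0.03 heading 2.6 pos [483.3 -76.2  15.4] F [-9.6 -4.4  4.7] t 3.475
```

View pics/s2.png

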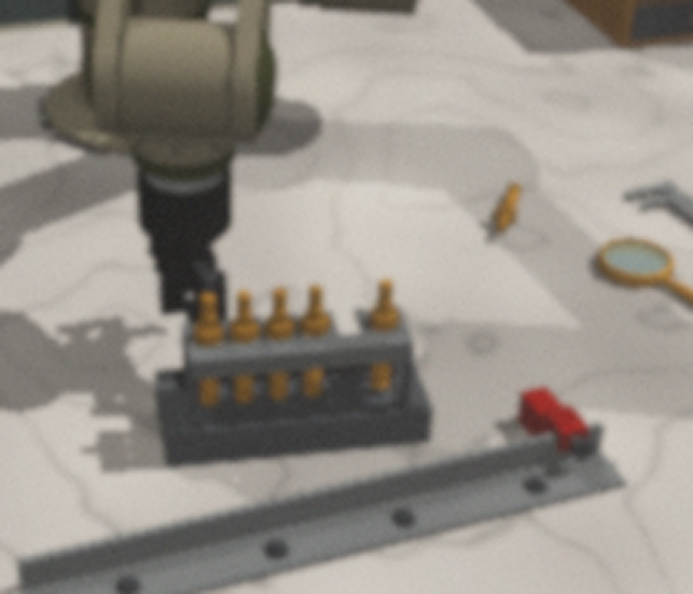

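move_arm(
  rows=[
    [[3,0,0,0,1],[6,0,0,0,1],[9,0,0,0,1],[12,0,0,0,1],[15,0,0,0,1],[17,0,0,0,1],[18,0,0,0,1]],
  ],
)

```text
time_s: 4.4
eef_pos: [500.4, -75.7, 15.2]
ee_rot: [0.0, 1.0, 0.023, -0.003]
force: [-9.3, -6.0, 5.1]
grip_width: 0.998
```

```bash
cat >> h.py <<'E'
def spin(c,off=(0,0)):
    "top view: orange blobs near rack -> collar line on z=120"
    h=cv2.cvtColor(c['color'],cv2.COLOR_BGR2HSV); m=cv2.inRange(h,(8,120,60),(28,255,255)); m[:110]=0; m[235:]=0; m[:,:225]=0; m[:,440:]=0
    n,_,st,ct=cv2.connectedComponentsWithStats(m); b=[(ct[i],st[i][4]) for i in range(1,n) if st[i][4]>8]
    P=[(ray(c,*p,118)[:2].round(1).tolist(),int(a)) for p,a in sorted(b,key=lambda t:t[0][0])]
    print(P); A=np.array([p for p,_ in P])
    if len(A)>1: d=A[0]-A[-1]; print('line deg',np.degrees(np.arctan2(-d[0],d[1])).round(2))
E
python3 - <<'E'
from h import *
to(450,-76,15,2.8)
c=cap('top'); spin(c); spin({**c,'color':cv2.imread('pics/top0.png')})
E
```

```text
shift [-50.4  -2.    0.4] roll -0.04 heading 2.6 pos [500.4 -75.7  15.2] F [-9.3 -6.   5.1] t 4.4
[([607.9, 52.6], 84), ([605.7, 0.1], 76), ([606.7, -26.7], 73), ([612.9, -55.1], 29), ([606.0, -80.8], 66)]
line deg -0.82
[([599.8, 43.7], 77), ([588.5, -8.8], 84), ([586.5, -35.3], 66), ([581.7, -61.4], 67), ([576.6, -87.9], 67)]
line deg -10.0
```

move_arm(
  rows=[
    [[3,0,0,0,1],[6,0,0,0,1],[8,0,0,0,1],[9,0,0,0,1],[0,0,0,0,1],[-20,0,0,0,1],[-35,0,0,0,1],[-35,0,-40,0,1]],
  ],
)

```text
time_s: 5.45
eef_pos: [463.4, -76.5, 54.0]
ee_rot: [-0.001, 1.0, 0.022, -0.005]
force: [1.4, 0.3, 1.4]
grip_width: 0.999
```

Run:
```python
from h import *
to(450,-76,15,2.8)
c=cap('top'); spin(c)
```

```text
shift [-12.9  -1.   39.1] roll -0.04 heading 2.6 pos [463.4 -76.5  54. ] F [1.4 0.3 1.4] t 5.45
[([609.3, 55.1], 79), ([609.8, 1.9], 86), ([610.5, -24.6], 80), ([610.8, -51.3], 82), ([610.5, -77.9], 82)]
line deg 0.52
```

Run:
```python
from h import *
to(490,-197,100,92.8);to(610,-197,100,92.8);to(610,-197,15,92.8)
```

```text
shift [ 17.7 120.4 -40. ] roll -15.04 heading 2.6 pos [466.8 -77.6  59.7] F [ 3.1 -0.4  4.9] t 5.5
shift [137.6 125.8 -40.1] roll -15.04 heading 2.6 pos [466.8 -77.6  59.7] F [ 3.1 -0.4  4.9] t 5.5
shift [137.7 125.6  44.9] roll -15.04 heading 2.6 pos [466.8 -77.6  59.7] F [ 3.1 -0.4  4.9] t 5.5
```

move_arm(
  rows=[
    [[18,50,-40,-1.7,1],[18,100,-40,-3.4,1],[18,120,-40,-5,1],[18,122,-40,-6.7,1],[60,124,-40,-8.4,1],[100,125,-40,-10.1,1],[138,126,-40,-11.8,1],[138,126,-40,-13.5,1],[138,126,0,-15,1],[138,126,30,-15,1],[138,126,44,-15,1],[138,126,44,-15,1]],
  ],
)

```text
time_s: 7.0
eef_pos: [610.1, -197.4, 15.6]
ee_rot: [0.0, 0.691, 0.723, -0.001]
force: [-0.1, -0.1, 0.0]
grip_width: 1.002
```

Run:
```python
from h import *
to(610,-197,15,92.8)
c=cap('top'); spin(c)
```

```text
shift [ 0.4 -0.1  0.6] roll -0.04 heading 92.6 pos [ 610.1 -197.4   15.6] F [-0.1 -0.1  0. ] t 7.0
[([609.5, 55.2], 78), ([610.0, 1.7], 84), ([609.9, -24.6], 84), ([610.6, -51.3], 81), ([610.8, -78.0], 78)]
line deg 0.56
```

move_arm(
  rows=[
    [[7,0,0,0,1],[14,0,0,0,1],[19,0,0,0,1],[23,0,0,0,1],[27,0,0,0,1],[31,0,0,0,1],[35,0,0,0,1],[39,0,0,0,1],[43,0,0,0,1],[47,0,0,0,1],[50,0,0,0,1],[51,0,0,0,1]],
  ],
)

```text
time_s: 8.55
eef_pos: [608.8, -148.3, 17.0]
ee_rot: [0.003, 0.691, 0.723, -0.002]
force: [0.4, -8.9, 0.3]
grip_width: 1.003
```

Run:
```python
from h import *
to(610,-197,15,92.8)
c=cap('top'); spin(c)
```

```text
shift [-48.7  -1.    2.3] roll -0.04 heading 92.6 pos [ 608.8 -148.3   17. ] F [ 0.4 -8.9  0.3] t 8.55
[([609.1, 80.0], 77), ([609.1, 27.0], 81), ([609.3, 0.9], 85), ([609.3, -25.5], 84), ([609.5, -52.0], 84)]
line deg 0.17
```

move_arm(
  rows=[
    [[4,0,1,0,1],[8,0,2,0,1],[12,0,2,0,1],[16,0,2,0,1],[20,0,2,0,1],[24,0,2,0,1],[27,0,2,0,1],[27,0,2,0,1],[10,0,2,0,1],[-20,0,2,0,1],[-40,0,-20,0,1],[-50,0,-80,0,1]],
  ],
)

```text
time_s: 10.1
eef_pos: [609.1, -198.6, 95.0]
ee_rot: [-0.001, 0.692, 0.722, -0.002]
force: [0.7, -0.3, 1.6]
grip_width: 0.999
```

Run:
```python
from h import *
c=cap('top'); spin(c)
to(440,-190,100,2.8); to(475,30,15,2.8)
```

```text
[([609.6, 104.6], 74), ([608.3, 51.0], 85), ([609.0, 24.7], 83), ([608.8, -1.7], 85), ([609.2, -27.9], 83)]
line deg -0.17
shift [  18.7 -172.4    4.1] roll 14.95 heading 92.5 pos [ 613.  -201.1  105.9] F [ 1.2 -1.6  9.8] t 10.15
shift [ 237.9 -128.7   87.1] roll 14.95 heading 92.5 pos [ 613.  -201.1  105.9] F [ 1.2 -1.6  9.8] t 10.15
```

move_arm(
  rows=[
    [[0,-60,4,1.7,1],[5,-115,4,3.4,1],[18,-165,4,5.1,1],[75,-160,4,6.8,1],[130,-150,4,8.5,1],[190,-140,4,10.2,1],[241,-129,4,11.9,1],[241,-129,10,13.6,1],[241,-129,40,15,1],[241,-129,70,15,1],[241,-129,87,15,1],[241,-129,87,15,1]],
  ],
)

```text
time_s: 11.65
eef_pos: [473.9, 33.0, 14.1]
ee_rot: [0.005, 1.0, 0.021, 0.004]
force: [-0.8, -0.6, -0.2]
grip_width: 0.996
```

Run:
```python
from h import *
to(475,33,15,2.8)
spin(cap('top'))
```

```text
shift [ 1.1  0.  -0.9] roll -0.06 heading 2.5 pos [473.9  33.   14.1] F [-0.8 -0.6 -0.2] t 11.65
[([609.2, 104.6], 81), ([608.8, 51.2], 87), ([608.7, 24.6], 86), ([608.1, -1.7], 87), ([609.2, -28.0], 85)]
line deg -0.0
```

move_arm(
  rows=[
    [[10,0,0,0,1],[18,0,0,0,1],[24,0,0,0,1],[28,0,0,0,1],[32,0,0,0,1],[36,0,0,0,1],[40,0,0,0,1],[44,0,0,0,1],[48,0,0,0,1],[52,0,0,0,1],[55,0,0,0,1],[56,0,0,0,1]],
  ],
)

```text
time_s: 13.2
eef_pos: [528.2, 35.6, 14.9]
ee_rot: [0.005, 1.0, 0.022, 0.001]
force: [-13.8, -1.4, 7.0]
grip_width: 0.998
```

Run:
```python
from h import *
to(475,33,15,2.8)
spin(cap('top'))
```

```text
shift [-53.2   0.3  -0.2] roll -0.05 heading 2.5 pos [528.2  35.6  14.9] F [-13.8  -1.4   7. ] t 13.2
[([635.2, 107.3], 47), ([631.8, 52.8], 69), ([630.3, 25.9], 78), ([629.5, -0.4], 87), ([630.5, -26.8], 84)]
line deg -2.01
```

move_arm(
  rows=[
    [[4,0,0,0,1],[8,0,0,0,1],[12,0,0,0,1],[15,0,0,0,1],[18,0,0,0,1],[21,0,0,0,1],[23,0,0,0,1],[24,0,0,0,1]],
  ],
)

```text
time_s: 14.25
eef_pos: [549.9, 36.9, 14.4]
ee_rot: [0.005, 1.0, 0.022, -0.002]
force: [-12.8, -0.8, 6.0]
grip_width: 0.999
```

Run:
```python
from h import *
to(475,33,15,2.8)
c=cap('top');spin(c); im=c['color'][120:245,230:430]
im=np.clip(cv2.resize(im,None,fx=4,fy=4,interpolation=cv2.INTER_CUBIC).astype(float)*1.7,0,255).astype('uint8')
cv2.imwrite('pics/c3.png',im)
```

```text
shift [-75.    0.6  -0.3] roll -0.05 heading 2.5 pos [549.9  36.9  14.4] F [-12.8  -0.8   6. ] t 14.25
[([659.5, 109.4], 32), ([655.5, 54.2], 59), ([654.7, 27.4], 67), ([653.2, 0.5], 77), ([654.4, -26.1], 74)]
line deg -2.16
```

View pics/c3.png

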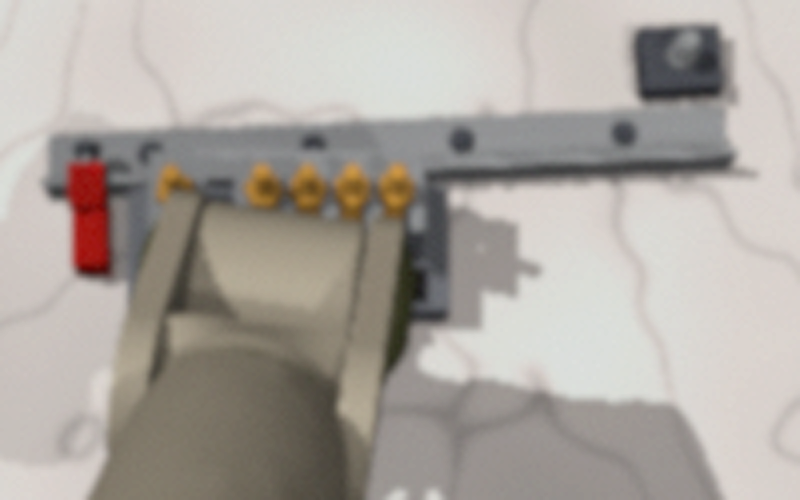

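The rack is nearly at the fence, with about 13 mm left to the stop (px 108 to 130). I'll creep on until contact.

move_arm(
  rows=[
    [[2,0,0,0,1],[4,0,0,0,1],[5,0,0,0,1],[6,0,0,0,1],[6,0,0,0,1]],
  ],
)

```text
time_s: 14.92
eef_pos: [553.8, 37.4, 14.0]
ee_rot: [0.004, 1.0, 0.022, -0.005]
force: [-11.8, -1.0, 6.9]
grip_width: 1.004
```

move_arm(
  rows=[
    [[2,0,0,0,1],[4,0,0,0,1],[5,0,0,0,1],[6,0,0,0,1],[6,0,0,0,1]],
  ],
)

```text
time_s: 15.55
eef_pos: [556.0, 37.4, 13.7]
ee_rot: [0.004, 1.0, 0.022, -0.01]
force: [-25.2, -5.5, 16.2]
grip_width: 1.002
```

move_arm(
  rows=[
    [[2,0,-1,0,1],[3,0,-1,0,1],[4,0,-1,0,1],[4,0,-1,0,1]],
  ],
)

```text
time_s: 16.05
eef_pos: [556.2, 37.2, 14.4]
ee_rot: [0.005, 1.0, 0.022, -0.015]
force: [-23.1, -6.6, 15.3]
grip_width: 1.002
```

Run:
```python
from h import *
to(500,-150,100,92.8);to(664,-150,100,92.8);to(664,-150,14,92.8)
```

```text
shift [-67.  185.2 -82.1] roll -15.05 heading 2.5 pos [556.2  37.2  14.4] F [-23.1  -6.6  15.3] t 16.05
shift [ 96.8 192.4 -87. ] roll -15.05 heading 2.5 pos [556.2  37.2  14.4] F [-23.1  -6.6  15.3] t 16.05
shift [ 99.4 191.7  -1.1] roll -15.05 heading 2.5 pos [556.2  37.2  14.4] F [-23.1  -6.6  15.3] t 16.05
```

move_arm(
  rows=[
    [[-20,0,0,0,1],[-50,0,-5,0,1],[-65,10,-50,-1.7,1],[-67,60,-82,-3.4,1],[-67,120,-82,-5.1,1],[-67,180,-82,-6.8,1],[-60,192,-82,-8.5,1],[-10,192,-84,-10.2,1],[45,192,-86,-11.9,1],[97,192,-87,-13.6,1],[97,192,-87,-15,1],[97,192,-87,-15,1]],
  ],
)

```text
time_s: 17.55
eef_pos: [664.1, -149.4, 99.3]
ee_rot: [-0.008, 0.692, 0.722, -0.014]
force: [-0.4, -0.2, 0.7]
grip_width: 0.999
```

Run:
```python
from h import *
c=cap('top');spin(c); im=c['color'][120:245,230:430]
im=np.clip(cv2.resize(im,None,fx=4,fy=4,interpolation=cv2.INTER_CUBIC).astype(float)*1.7,0,255).astype('uint8')
cv2.imwrite('pics/c4.png',im)
to(664,-150,14,92.8)
```

```text
[([655.8, 106.8], 84), ([656.2, 53.6], 87), ([657.7, 27.4], 83), ([657.9, 0.8], 86), ([658.3, -25.2], 87)]
line deg 1.09
shift [ 0.2  2.8 85.6] roll -0.08 heading 92.3 pos [ 663.9 -149.5   99.7] F [-0.2 -0.3  0.2] t 17.6
```

View pics/c4.png

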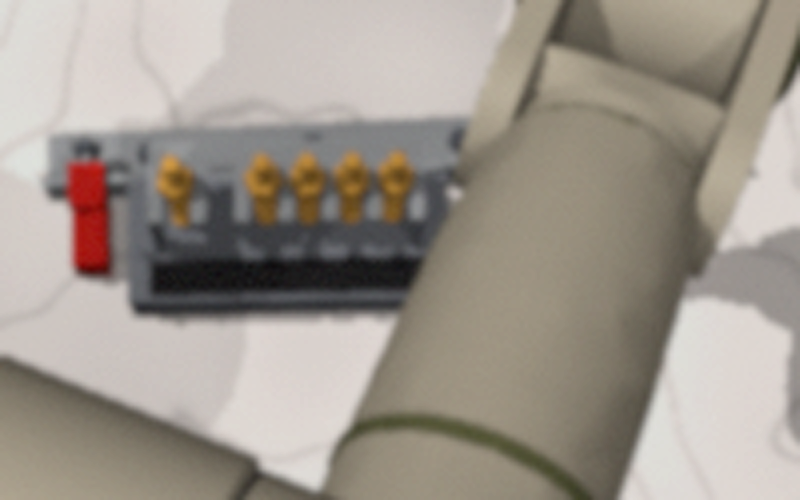

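move_arm(
  rows=[
    [[0,3,45,0,1],[0,3,75,0,1],[0,3,85,0,1],[5,3,85,0,1],[11,3,85,0,1],[16,3,85,0,1],[20,3,85,0,1],[24,3,85,0,1],[28,3,85,0,1],[31,3,85,0,1],[34,3,85,0,1],[34,3,85,0,1]],
  ],
)

```text
time_s: 19.1
eef_pos: [663.1, -117.5, 14.6]
ee_rot: [-0.007, 0.693, 0.721, -0.015]
force: [1.0, -5.8, -0.0]
grip_width: 0.999
```

Run:
```python
from h import *
c=cap('top');spin(c);to(664,-150,14,92.8)
```

```text
[([656.1, 111.3], 82), ([655.9, 57.9], 83), ([661.9, 32.1], 62), ([641.5, 30.0], 16), ([658.3, 5.0], 74), ([659.5, -20.6], 69)]
line deg 1.48
shift [-32.5  -0.4   0.9] roll -0.08 heading 92.3 pos [ 663.1 -117.5   14.6] F [ 1.1 -5.9 -0. ] t 19.15
```

Now contacting and sliding (rack moved about 4.5 mm). I'll creep on to the stop.

move_arm(
  rows=[
    [[3,0,0,0,1],[5,0,0,0,1],[7,0,0,0,1],[8,0,0,0,1],[9,0,0,0,1],[9,0,0,0,1]],
  ],
)

```text
time_s: 19.9
eef_pos: [663.0, -110.3, 14.7]
ee_rot: [-0.006, 0.693, 0.721, -0.015]
force: [0.5, -7.5, -0.4]
grip_width: 0.995
```

move_arm(
  rows=[
    [[2,0,0,0,1],[4,0,0,0,1],[5,0,0,0,1],[5,0,0,0,1]],
  ],
)

```text
time_s: 20.4
eef_pos: [663.0, -108.1, 15.0]
ee_rot: [-0.004, 0.693, 0.721, -0.016]
force: [0.0, -13.4, -1.5]
grip_width: 1.002
```

move_arm(
  rows=[
    [[2,0,0,0,1],[4,0,0,0,1],[5,0,0,0,1],[5,0,0,0,1]],
  ],
)

```text
time_s: 20.9
eef_pos: [663.1, -108.0, 15.4]
ee_rot: [-0.001, 0.694, 0.72, -0.018]
force: [-0.6, -21.7, -2.7]
grip_width: 0.996
```

Run:
```python
from h import *
c=cap('top');spin(c);to(500,-130,90,2.8);to(500,20,90,2.8)
```

```text
[([656.3, 120.5], 79), ([656.4, 67.3], 82), ([657.2, 40.8], 80), ([641.7, 14.9], 12), ([662.6, 14.2], 62), ([662.4, -9.7], 42)]
line deg 2.68
shift [ -17.6 -165.8  -69.7] roll 14.89 heading 92.2 pos [ 663.1 -108.    15.4] F [ -0.  -21.2  -1.9] t 20.95
shift [ 132.2 -160.2  -73.6] roll 14.89 heading 92.2 pos [ 663.1 -108.    15.4] F [ -0.  -21.2  -1.9] t 20.95
```

move_arm(
  rows=[
    [[-20,0,0,0,1],[-40,0,-20,0,1],[-35,-50,-70,1.7,1],[-30,-100,-70,3.4,1],[-18,-160,-70,5.1,1],[40,-162,-72,6.8,1],[95,-160,-72,8.5,1],[132,-158,-72,10.2,1],[132,-155,-72,11.9,1],[132,-150,-72,13.6,1],[132,-145,-72,15,1],[132,-145,-72,15,1]],
  ],
)

```text
time_s: 22.45
eef_pos: [515.4, 20.1, 88.1]
ee_rot: [0.012, 1.0, 0.019, -0.013]
force: [0.4, -0.5, -0.3]
grip_width: 0.999
```

Run:
```python
from h import *
c=cap('top');spin(c);to(522,20,15,2.8)
im=c['color'][120:245,230:430]
im=np.clip(cv2.resize(im,None,fx=4,fy=4,interpolation=cv2.INTER_CUBIC).astype(float)*1.7,0,255).astype('uint8')
cv2.imwrite('pics/c5.png',im)
```

```text
[([655.9, 120.9], 73), ([659.8, 67.8], 66), ([658.4, 40.5], 76), ([657.4, 14.1], 93), ([658.1, -12.2], 88)]
line deg 0.95
shift [ 8.8 -1.4 72.8] roll -0.08 heading 2.3 pos [515.2  20.1  88. ] F [0.4 0.9 0.4] t 22.5
```

View pics/c5.png

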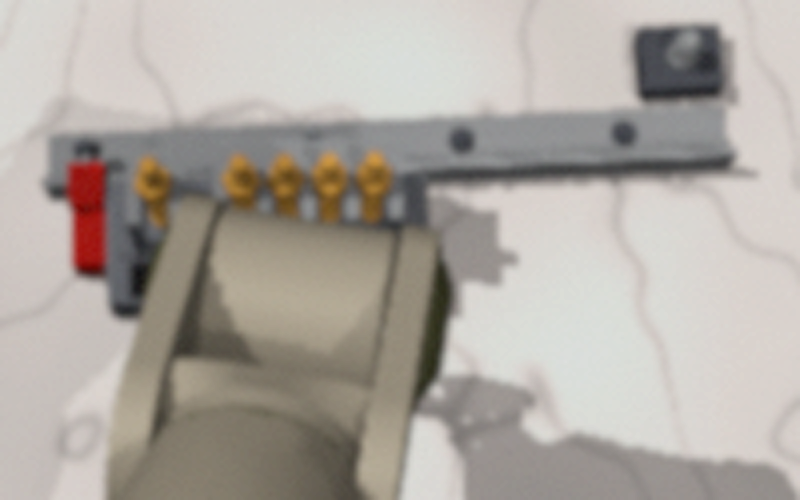

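move_arm(
  rows=[
    [[5,0,40,0,1],[8,0,65,0,1],[9,0,72,0,1],[15,0,72,0,1],[22,0,72,0,1],[28,0,72,0,1],[33,0,72,0,1],[37,0,72,0,1],[40,0,72,0,1],[42,0,72,0,1],[43,0,72,0,1]],
  ],
)

```text
time_s: 23.88
eef_pos: [556.3, 20.0, 14.9]
ee_rot: [0.012, 1.0, 0.02, -0.013]
force: [0.1, 0.3, 0.1]
grip_width: 1.002
```

move_arm(
  rows=[
    [[2,0,0,0,1],[4,0,0,0,1],[5,0,0,0,1],[6,0,0,0,1],[6,0,0,0,1]],
  ],
)

```text
time_s: 24.5
eef_pos: [559.8, 19.6, 15.1]
ee_rot: [0.013, 1.0, 0.02, -0.017]
force: [-18.6, -6.7, 14.6]
grip_width: 0.995
```

move_arm(
  rows=[
    [[2,0,-1,0,1],[3,0,-1,0,1],[4,0,-1,0,1],[4,0,-1,0,1]],
  ],
)

```text
time_s: 25.0
eef_pos: [559.6, 19.6, 15.6]
ee_rot: [0.013, 0.999, 0.02, -0.022]
force: [-23.6, -3.8, 14.6]
grip_width: 0.997
```

move_arm(
  rows=[
    [[-20,0,0,0,1],[-50,0,0,0,1],[-90,20,-40,0,1],[-120,80,-90,0,1],[-130,140,-140,0,1],[-130,180,-150,0,1],[-130,230,-150,0,1],[-130,230,-150,0,1]],
  ],
)

```text
time_s: 26.0
eef_pos: [445.7, -214.8, 177.5]
ee_rot: [0.013, 1.0, 0.018, -0.022]
force: [0.2, -0.1, -0.3]
grip_width: 0.998
```

Run:
```python
from h import *
c=cap('top');spin(c);to(522,20,15,2.8)
im=c['color'][140:220,240:350]
im=cv2.resize(im,None,fx=5,fy=5,interpolation=cv2.INTER_CUBIC)
s=cap('scene')['color'][220:340,240:420]
s=cv2.resize(s,(550,367),interpolation=cv2.INTER_CUBIC)
o=cv2.resize(np.vstack([im,s]),None,fx=.78,fy=.78)
cv2.imwrite('pics/c6.png',np.clip(o.astype(float)*1.5,0,255).astype('uint8'))
```

```text
[([656.7, 120.6], 87), ([657.7, 67.6], 93), ([659.3, 41.1], 92), ([661.3, 14.9], 89), ([663.2, -11.8], 83)]
line deg 2.81
shift [  92.2 -233.5  152.3] roll -0.11 heading 2.1 pos [ 445.6 -212.7  176.9] F [ 0.3  0.1 -0.3] t 26.05
```

View pics/c6.png

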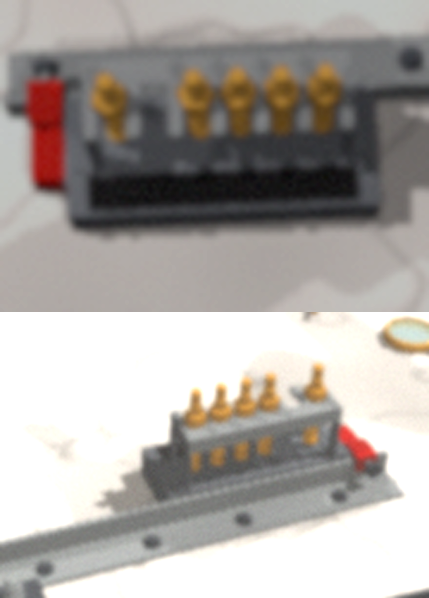

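Run:
```python
from h import *
to(666,-140,80,92.8);to(666,-140,15,92.8)
```

```text
shift [227.2 -64.8  84.8] roll -15.1 heading 2.2 pos [ 445.6 -211.4  176.6] F [ 0.2 -0.4 -0.3] t 26.1
shift [230.1 -66.3 149.8] roll -15.1 heading 2.2 pos [ 445.6 -211.4  176.6] F [ 0.2 -0.4 -0.3] t 26.1
```

move_arm(
  rows=[
    [[50,0,40,-1.7,1],[100,0,85,-3.4,1],[150,0,85,-5.1,1],[200,0,85,-6.8,1],[227,-30,85,-8.5,1],[227,-65,85,-10.2,1],[227,-65,85,-11.9,1],[227,-65,85,-13.6,1],[227,-65,85,-15.1,1],[229,-66,125,-15.1,1],[230,-66,149,-15.1,1],[230,-66,149,-15.1,1]],
  ],
)

```text
time_s: 27.6
eef_pos: [664.7, -138.4, 13.7]
ee_rot: [-0.01, 0.688, 0.725, -0.026]
force: [0.4, -0.1, 0.6]
grip_width: 1.0
```

move_arm(
  rows=[
    [[6,0,0,0,1],[12,0,0,0,1],[17,0,0,0,1],[21,0,0,0,1],[25,0,0,0,1],[27,0,0,0,1],[29,0,0,0,1],[29,0,0,0,1]],
  ],
)

```text
time_s: 28.6
eef_pos: [663.2, -109.3, 13.1]
ee_rot: [-0.01, 0.688, 0.725, -0.026]
force: [-0.4, 0.1, 0.3]
grip_width: 0.998
```

move_arm(
  rows=[
    [[2,0,0,0,1],[3,0,0,0,1],[4,0,0,0,1],[5,0,0,0,1],[6,0,0,0,1],[6,0,0,0,1]],
  ],
)

```text
time_s: 29.35
eef_pos: [663.2, -108.0, 13.5]
ee_rot: [-0.007, 0.689, 0.724, -0.027]
force: [-0.5, -20.9, -1.5]
grip_width: 0.997
```

The tool stalled at the same y as before (-108.0, about 21 N), so the rack is firmly at the stop. I'll back off and check.

move_arm(
  rows=[
    [[-10,0,0,0,1],[-35,0,0,0,1],[-70,0,-40,0,1],[-90,-40,-90,0,1],[-90,-100,-140,0,1],[-90,-160,-150,0,1],[-90,-220,-150,0,1],[-90,-220,-150,0,1]],
  ],
)

```text
time_s: 30.35
eef_pos: [452.9, -204.8, 177.3]
ee_rot: [-0.007, 0.69, 0.724, -0.027]
force: [1.1, 0.4, -1.0]
grip_width: 1.003
```

Run:
```python
from h import *
c=cap('top');spin(c);s=sense();print(s['eef_pos'],s['time_s'])
im=cv2.resize(c['color'][145:215,240:420],None,fx=4.4,fy=4.4,interpolation=cv2.INTER_CUBIC)
cv2.imwrite('pics/c7.png',np.clip(im.astype(float)*1.6,0,255).astype('uint8'))
```

```text
[([656.8, 120.7], 86), ([657.4, 67.4], 95), ([659.5, 41.3], 90), ([661.9, 15.0], 83), ([663.8, -11.8], 78)]
line deg 3.02
[ 453.48931042 -205.08001146  177.4595944 ] 30.4
```

View pics/c7.png

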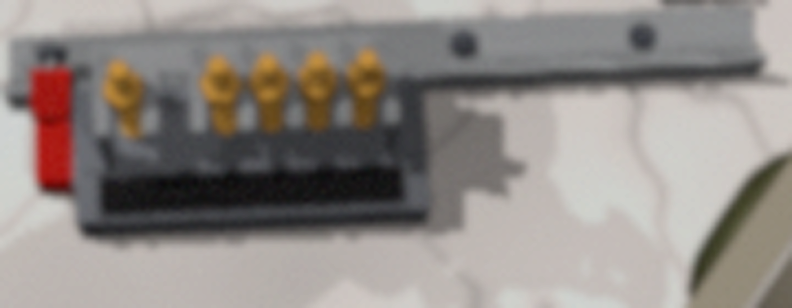

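Run:
```python
from h import *
c=cap('top'); g=cv2.GaussianBlur(cv2.cvtColor(c['color'],cv2.COLOR_BGR2GRAY),(3,3),0).astype(float)
def edge(us,v0,v1):
    o=[]
    for u in us:
        d=np.diff(g[v0:v1,u]); i=int(np.argmax(d)); i=min(max(i,1),len(d)-2)
        a,b,e=d[i-1:i+2]; o.append(ray(c,u,v0+i+.5+(a-e)/(2*(a-2*b+e)+1e-9),0)[:2])
    o=np.array(o); p=np.polyfit(o[:,1],o[:,0],1); r=o[:,0]-np.polyval(p,o[:,1]); k=abs(r)<3
    p=np.polyfit(o[k,1],o[k,0],1); print(p,r.std().round(2),k.sum(),len(k)); return p
f=edge(range(352,408),150,180); r=edge(range(264,334),185,206)
for y in(150,54,-45): print(y,(np.polyval(f,y)-np.polyval(r,y))*np.cos(f[0]))
```

```text
[-5.81442762e-02  6.96400882e+02] 0.52 56 56
[-4.95074580e-02  6.12985693e+02] 0.71 70 70
150 81.98089247402906
54 82.80862586332258
-45 83.66222592103159
```

```bash
python3 -c "
from h import *
print(ctrl.finish_job())"
```

```text
the job is handed in; nothing more can be done
None
```

The rack is in the corner, flush along the fence and up against the red stop at the fence's left end. I handed the job in at about 30.5 s; no verdict is reported.

**What I did:** I pushed low on the grey base with the back of one open finger. I pushed the right front to square the rack up, the right end towards the stop and the front to the fence. Then I pushed the end to the stop, the right front again to close a small gap, and the end once more.

**Last checks:**
- **Fence:** the rack's front edge measured 82 to 83.7 mm from the fence line, against 84 mm if flush, so any gap is within the 1–2 mm measuring error. The spindle row reads 3.0°. The fence reads about 2.8 to 3.3° depending on the measurement.
- **Stop:** both end pushes stalled at the same place with about 21 N, so the end is on the stop. The top view still shows a blurred sliver between rack and stop, which I put at under 3 mm.
- **Spindles and surroundings:** all five spindles are upright in the last view and the robot is clear of everything. The arm went nowhere near the bystanders, but I did not measure their positions again.

**Disagreement:** after the first push to the fence the force suggested the rack was flush, but the spindle row was about 1.5° short. The second push at the right front fixed that.

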